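Seat a steel test bar against its stops and hold a hardness probe on the marked spot

ROBOT

A 6-joint arm with a two-finger parallel gripper is mounted at the origin on the work surface. World frame = base frame: x ahead of the robot, y to its left, z up, the work surface at z = 0. Lengths are in mm, angles in rad, forces in N, time in s.
With the tool pointing down it reaches from about 350 to 775 mm from the base axis. Payload 7.3 kg.
Tool frame: the origin (TCP) lies at the centre of the arm's flange, where the gripper is bolted on; the fingertips stand 178 mm ahead of it and the grasp point (between the pads) lies 159 mm ahead of it; z points along the fingers, y is the line along which they close (so a half turn about z gives the same grasp; the last joint's range is limited). The gripper opens to 92 mm and grips with 3 to 60 N. Pads are 19 mm wide; open, the fingers measure 130 mm over their backs; the gripper's body (75 mm by 190 mm) begins 47 mm behind the grasp point.
Start: joints at [1.198, 0.342, 1.524, -0, 1.275, -0.146], TCP at [118.029, 511.563, 404.741] pointing down, gripper open.
Joint ranges: [-2.53, 2.53], [-0.77, 2.02], [0.04, 2.7], [-1, 4.14], [0.28, 2.66], [-3.11, 3.11]. Speed limits (rad/s): [2.57, 2.57, 3.14, 3.14, 3.14, 3.14].

INTERFACE

Orientations are given as [roll, pitch, yaw] about the fixed x, y, z axes, in that order (R = Rz(yaw) Ry(pitch) Rx(roll)).
In Python, from plant import * gives the robot as it stands. The module is installed in compiled form; this text tells all that it offers.
- The arm moves only by the shell command python3 -m inch 'ROWS'. ROWS is JSON, a list of rows, each a list of 5 numbers: the shift along the tool's x, y, z in m, then the turn about the tool's z in rad, then the opening, from 0 (shut) to 1 (fully open). In form: [[tx, ty, tz, spin, claw], ...]. A call has 1 to 8 rows; each row is the pose to reach, as a shift and turn from the pose commanded when the call began, along the tool's axes at that moment; what a row does not reach only later rows make up. A row lasts 1/12 s, in which the tool goes at most 41.7 mm and 7.16 degrees, less where a joint would pass 70% of its speed; a pose out of reach is approached as far as the arm can. A call with a gripper value outside its range is refused whole. The fingers move at their own pace and stop on an object; the grip force is fixed at half the most. Time passes only in rows, so rows that repeat a pose let the fingers close. It gives the time, the measured TCP pose, the force, the opening and the grip force at its end, in the units of the state.
- get_obs(): the state, without advancing time (a new reading comes with each control period).
- capture(name): name is "side" or "top"; returns a dict with "color" (400x640x3 uint8, red, green, blue), "intrinsics" (3x3 intrinsics, pixels), "distortion" ([k1, k2, p1, p2, k3] as OpenCV has them; the pictures are not rectified), "pose" (4x4, takes a point from camera to world coordinates). Camera axes: x right, y down, z forward; pixel columns grow to the right and rows downward; lengths in mm; the calibration is good to about 2 mm. A picture is of the moment at which its call begins. There is no depth.
- close_job(): hands the job in; it is judged then, once.
Trained networks look in a picture, given as the dict that the camera call returned (one of the last four; its "shot" number tells which), for a name from the list of things; names that differ only in an ending like _2 or _b are one class to them, and where a whole thing is asked for, a point or a joint stands for the part that bears it (a point fixed in the world has none). Each returns a list of dicts, best first, with "conf" (0 to 1); they miss things now and then, are a little off and sometimes report something else, mostly with a low value. They report only what shows in the picture. A call takes as long as a camera call. They do not tell look-alikes from the thing itself.
- look_for(picture, target): "rect" ([centre column, centre row, width, height] in pixels, round what is visible of it).
- trace(picture, target): "pixels" (400x640 bool, what is visible of it) and "rect" ([centre column, centre row, width, height] in pixels, round what is visible of it).
- tip_of(picture, target): "centre" ([column, row] in pixels: a listed point, or the origin of a listed thing).
The state is a dict: "time": time; "joint_positions": joint angles; "dq": joint speeds; "tau": joint torques, N m; "tool_pos": TCP position; "tcp_rot": TCP orientation; "contact_force": force on the tool from outside, world axes, zero at the start; "moment": the same for the moment, N m; "grip_width": finger opening in mm; "finger_force": force on a finger pad.
Only numpy, scipy, OpenCV 4.12 (cv2) and the standard library are available. Lean on these libraries where they do the work, as an engineer would, in place of code of your own. Each camera call takes 0.05 s, during which the arm holds its last target. There are 200 camera calls.

TASK

Slide the steel flat bar on the test bed snugly home against the two back stops and the end stop, flat on the bed. Then take the cordless hardness probe out of its stand and hold it upright on the bar, its tip inside the marked ring, pressing lightly so that its sprung nose is about half in and never right up to its stop. Finish while holding it steady there in the gripper for the reading, with the bar still home; leave the other things on the bench where they are.

Things in the scene. Friction and masses are not known exactly. Their poses are not given: they have to be found in the camera images.
- bed: Test bed fixed to the bench: dark grey plate 130 (x) x 250 (y) mm, 20 mm thick; origin at the centre of its underside. On its top stand three steel stops, 24 x 24 mm, 10 mm high (14 over the screws): two back stops centred at y = -55 and +55 mm, their faces at x = +30 mm looking to -x, and an end stop centred at x = +10 mm, its face at y = +90 mm looking to -y.
- bar: Loose steel flat bar on the bed, 40 (x) x 160 (y) mm, 12 mm thick, about 0.6 kg; origin at the centre of its underside. It starts askew and short of the stops, its +y end towards the end stop. Home, its +x edge bears on both back stops and its +y end on the end stop: origin at x = +10, y = +10 mm of the bed's frame, axes parallel to the bed's.
- mark (a point): Centre of the dark ring (12 mm inside, 17 mm outside diameter) with a centre dot drawn on the bar's top face, 35 mm from the bar's middle towards its +y end, in the middle of its width, on the surface.
- probe: Cordless hardness probe, 150 mm long, about 0.22 kg, standing tip down in its stand; origin at the tip of the nose when fully out, z up its axis. From the tip: steel nose 10 mm across to 18 mm, steel sleeve 24 mm across to 60 mm, dark collar 38 mm across from 60 to 66 mm, round grey handle 28 mm across from 66 to 150 mm: grip here, any yaw.
- tip (a point): Tip of the probe's sprung nose (rounded, 6 mm across). It moves with the nose.
- nose (a joint): How far the probe's nose is pushed in, m: 0 fully out, 0.012 at its stop. Spring: 1.2 N to start, plus 1.2 N per mm (about 8.4 N at half, 15.6 N at the stop).
- stand: Aluminium probe stand fixed to the bench, block 70 x 70 x 70 mm with foot flanges 10 mm high; origin at the centre of its underside. The probe stands in its upright 29 mm bore, collar on the block's top, tip 10 mm above the bench; it lifts straight out. The stand is in one of three places left or right of the bed, which it trades with the tin and the disc.
- tin: Bystander: round aluminium sample tin with lid, 75 mm across, 52 mm high.
- refblock: Bystander: plain round steel disc, 64 mm across, 16 mm high.
- coupon: Bystander: shorter plain steel bar without a ring, 100 x 30 x 10 mm.
- hammer: Bystander: hammer lying on the right of the bench, about 300 mm long.
- handset: Bystander: grey hand-held display unit with keys, 150 x 78 x 26 mm, lying on the left.
- brush: Bystander: flat brush lying beyond the test bed.
- square: Bystander: small engineer's square, stock 70 x 15 x 16 mm and blade 90 mm, lying between the robot and the test bed.
- wrench: Bystander: spanner lying on the right near the robot.
Not all that is in view belongs to the job. What is shaped like the bar but green is not meant.

How it is judged (in metres and radians):
On the way, in this order (a step that is already met when the one before it is completed fails the run):
1. the bar is home against all three stops, flat on the bed (x of bar in the frame of bed between 0.008 and 0.012 m and y of bar in the frame of bed between 0.008 and 0.012 m and angle between the y axis of bar and the y axis of bed, either way round below 0.02 rad and z of bar in the frame of bed below 0.0215 m), for 0.2 s.
2. the probe is in the gripper, lifted out of its stand (contact force between the fingers and probe above 3 N and contact force between probe and stand below 0.3 N and z of probe in the frame of stand above 0.05 m), for 0.1 s.
At the end, for the whole second after the job is handed in: For the last second, held in the gripper: tip on the bar within 6 mm of the mark's centre, probe still and within 5 degrees of upright, nose in 3 to 9 mm, 2.5 to 15 N on the bar; bar flat, within 2 mm and 0.02 rad of home; arm off bar and bed, probe off stand (all of step 1 and contact force between the fingers and probe above 3 N and contact force between probe and stand below 0.3 N and horizontal distance between tip and mark below 0.006 m and z of tip in the frame of bar between 0.009 and 0.014 m and angle between probe's own z axis and vertical below 0.087 rad and value of joint nose between 0.003 and 0.009 m and contact force between probe and bar between 2.5 and 15 N and contact force between the arm and bar below 0.3 N and contact force between the arm and bed below 0.3 N and linear speed of each of probe, bar below 0.01 m/s); the arm keeps its last pose, push and grip.
It fails at once if the probe's nose is driven up to its stop (value of joint nose above 0.0115 m).
It fails at once if one of the other things on the bench is moved more than 25 mm (distance of any of tin, refblock, coupon, hammer, handset, brush, square, wrench from where it was at the start of the episode above 0.025 m).
It also fails if it takes over 67 s, if anything falls off the work surface, if the arm or the gripper's body presses on something with over 40 N, if the wrist force passes 120 N, or if a joint passes its speed limit or range.

## Working session

There is one attempt and no reset: what is moved stays moved. The work goes in short steps, Python scripts to look and compute and a shell command to move; the robot and the scene stay as the last step left them, time stands still between calls to the robot, and variables do not carry over. Pictures are saved under pics/ and viewed, at most 10 in all, crops included, and the job is handed in when it is done.

```bash
mkdir -p pics; cat > h.py <<'E'
from plant import *
import numpy as np, cv2
def ray(c,px):
    u=cv2.undistortPoints(np.array([[px]],float),np.array(c["intrinsics"],float),np.array(c["distortion"],float))[0,0]
    P=np.array(c["pose"],float); return P[:3,3],P[:3,:3]@np.array([u[0],u[1],1.])
def atz(c,px,z):
    o,d=ray(c,px); return o+d*(z-o[2])/d[2]
def proj(c,p):
    P=np.linalg.inv(np.array(c["pose"],float)); r=cv2.Rodrigues(P[:3,:3])[0]
    return cv2.projectPoints(np.array(p,float).reshape(-1,1,3),r,P[:3,3],np.array(c["intrinsics"],float),np.array(c["distortion"],float))[0][:,0]
def tri(c1,p1,c2,p2):
    o1,d1=ray(c1,p1);o2,d2=ray(c2,p2)
    s=np.linalg.lstsq(np.c_[d1,-d2],o2-o1,rcond=None)[0]
    a=o1+s[0]*d1;b=o2+s[1]*d2
    return (a+b)/2,np.linalg.norm(a-b)
def save(n,im): cv2.imwrite("pics/"+n+".png",np.ascontiguousarray(im[...,::-1]))
E
python3 - <<'E'
from h import *
np.set_printoptions(precision=1,suppress=True)
t=capture("top");s=capture("side")
save("top0",t["color"]);save("side0",s["color"])
for c,n in((t,"top"),(s,"side")):
    print(n,np.array(c["pose"]))
    for k in["bed","bar","mark","probe","stand","tin","refblock","coupon","square"]:
        r=tip_of(c,k)
        print(k,[(np.round(q["centre"],1).tolist(),round(q["conf"],2),atz(c,q["centre"],{"bed":0,"bar":20,"mark":32,"probe":10}.get(k,0))[:2]) for q in r[:3]])
print(get_obs())
E
```

```text
top [[   0.    -1.     0.2  195.4]
 [  -1.    -0.     0.    -6.9]
 [   0.    -0.2   -1.  1528.1]
 [   0.     0.     0.     1. ]]
bed [([329.9, 201.8], 0.91, array([540.6, -22.6]))]
bar [([234.6, 279.1], 0.83, array([280.3, 256.9])), ([354.6, 265.3], 0.76, array([ 340.2, -107.2])), ([332.9, 204.0], 0.69, array([529.4, -32.2]))]
mark [([364.6, 256.3], 0.94, array([ 367.9, -136. ])), ([243.9, 274.8], 0.94, array([293.8, 227.8])), ([321.1, 202.6], 0.83, array([529.4,   5.2]))]
probe [([416.3, 237.0], 0.48, array([ 439. , -297.4])), ([296.2, 259.5], 0.32, array([350. ,  73.6]))]
stand [([413.4, 235.9], 0.66, array([ 443.7, -290.2]))]
tin [([231.3, 175.3], 0.78, array([612.5, 300. ]))]
refblock [([217.8, 223.6], 0.71, array([452.3, 328.6])), ([332.9, 202.1], 0.6, array([540.1, -32.2]))]
coupon [([417.4, 173.6], 0.86, array([ 648.2, -301.3]))]
square [([294.5, 259.8], 0.56, array([349.8,  79.3]))]
side [[   0.9   -0.2    0.3  188.4]
 [  -0.3   -0.5    0.8 -935.5]
 [   0.    -0.8   -0.6  718.6]
 [   0.     0.     0.     1. ]]
bed [([331.1, 213.2], 0.73, array([531.8,  -8.4])), ([334.4, 213.7
[... 304 characters left out ...]
 array([525.5,   6.9]))]
probe []
stand [([337.3, 293.9], 0.58, array([ 444.2, -293.7]))]
tin [([322.9, 154.1], 0.82, array([619.6, 319.7]))]
refblock [([328.3, 200.9], 0.53, array([544.3,  50.3]))]
coupon [([420.4, 276.0], 0.57, array([ 643.5, -301.2]))]
square [([262.7, 206.4], 0.68, array([360.9,  82.2]))]
{'time': 1.0, 'joint_positions': array([ 1.2,  0.3,  1.5,  0. ,  1.3, -0.1]), 'dq': array([-0.,  0.,  0., -0.,  0., -0.]), 'tau': array([ -0. , -43.1, -24.4,   0.1,   0. ,  -0. ]), 'tool_pos': array([118. , 511.6, 404.8]), 'tcp_rot': array([3.1, 0. , 2.9]), 'contact_force': array([-0.5,  0.2, -0.1]), 'moment': array([-0., -0.,  0.]), 'finger_force': 0.0, 'grip_width': 91.55092926481261}
```

```bash
python3 - <<'E'
from h import *
t=cv2.imread("pics/top0.png");s=cv2.imread("pics/side0.png")
a=cv2.resize(t[130:310,190:450],(780,540),interpolation=cv2.INTER_CUBIC)
b=cv2.resize(s[120:340,200:480],(764,600),interpolation=cv2.INTER_CUBIC)
cv2.imwrite("pics/topc.png",a);cv2.imwrite("pics/sidec.png",b)
E
```

```text
(no output)
```

View pics/topc.png

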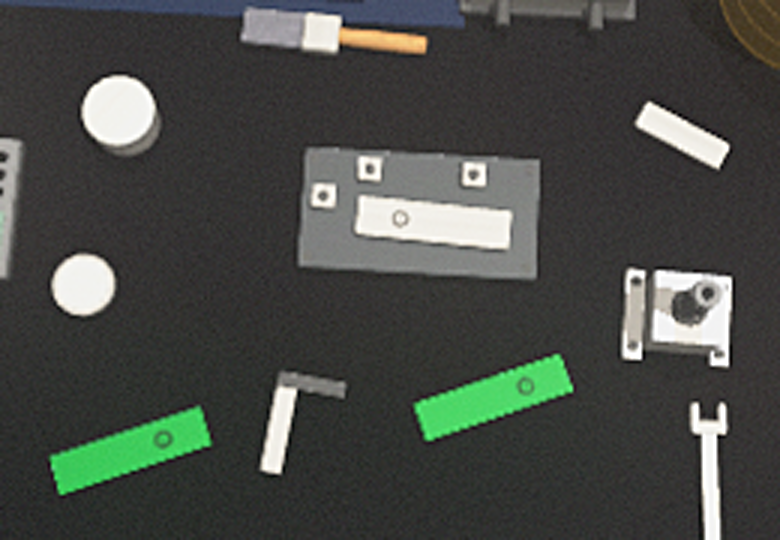

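View pics/sidec.png

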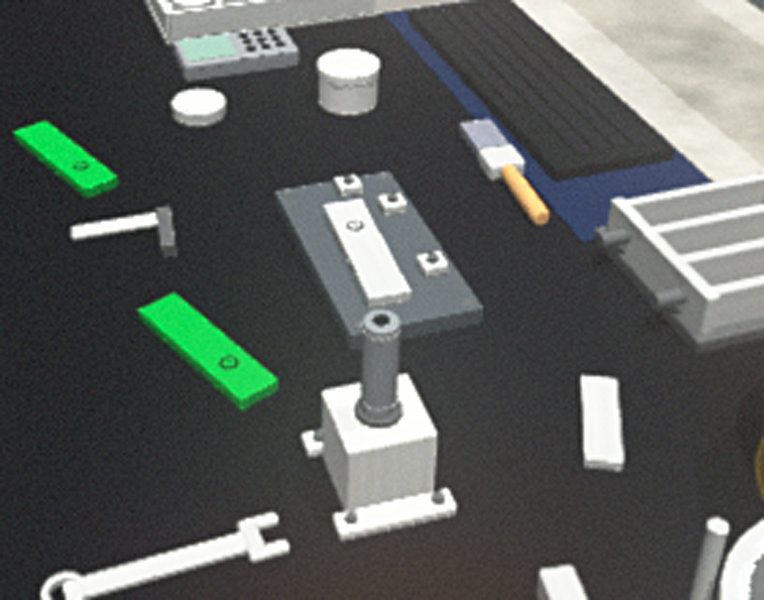

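The bar meant is the steel one with a ring, at top px (334,204) on the bed. The two ringed bars at (234,279) and (354,265) are green, and the coupon at (417,174) has no ring. The probe stands in its stand at top px ~(420,235). Next I'll fit poses to the silhouettes.

```bash
cat > fit.py <<'E'
from h import *
from scipy.optimize import minimize
def box(x0,x1,y0,y1,z0,z1): return np.array([[x,y,z] for x in(x0,x1) for y in(y0,y1) for z in(z0,z1)],float)
def cyl(r,z0,z1): 
    a=np.linspace(0,2*np.pi,24,endpoint=False); return np.vstack([np.c_[r*np.cos(a),r*np.sin(a),0*a+z] for z in(z0,z1)])
BED=box(-65,65,-125,125,0,20); BAR=box(-20,20,-80,80,0,12)
HND=np.vstack([cyl(19,60,66),cyl(14,66,150)])
def place(m,p,z):
    c,s=np.cos(p[2]),np.sin(p[2]); return m@np.array([[c,s,0],[-s,c,0],[0,0,1]])+[p[0],p[1],z]
S=8
def hullimg(pts,off):
    im=np.zeros((200*S,240*S),np.uint8)
    h=cv2.convexHull(((pts-off+.5)*S).astype(np.float32)).astype(np.int32); cv2.fillConvexPoly(im,h,1); return im
def mask(c,name,near):
    best=None
    for q in trace(c,name):
        d=np.hypot(*(np.array(q["rect"][:2])-near))
        if d<25 and (best is None or d<best[0]): best=(d,q["pixels"],q["conf"])
    return None if best is None else best[1]
def fit(views,model,p0,z,yaw=True):
    T=[]
    for c,m in views:
        n,l,st,_=cv2.connectedComponentsWithStats(m.astype(np.uint8)); m=l==1+np.argmax(st[1:,4])
        ys,xs=np.nonzero(m); off=np.array([(xs.min()+xs.max())/2-120,(ys.min()+ys.max())/2-100])
        cs=np.vstack([np.c_[xs+a,ys+b] for a in(-.5,.5) for b in(-.5,.5)]).astype(float)
        T.append((c,off,hullimg(cs,off)))
    def f(p):
        p=np.r_[p,0][:3]; e=0
        for c,off,h in T:
            g=hullimg(proj(c,place(model,p,z)),off); e+=1-(g&h).sum()/(g|h).sum()
        return e/len(T)
    p0=np.array(p0,float)[:3 if yaw else 2]
    sx=np.vstack([p0]+[p0+d for d in np.diag([8,8,.06])[:len(p0),:len(p0)]])
    r=minimize(f,p0,method="Nelder-Mead",options=dict(initial_simplex=sx,xatol=.02,fatol=1e-5))
    return r.x,r.fun
E
python3 - <<'E'
from fit import *
np.set_printoptions(precision=3,suppress=True)
t=capture("top");s=capture("side")
for n,M,p0,z,y in(("bed",BED,[535,-20,-.05],0,1),("bar",BAR,[525,-32,-.04],20,1),("probe",HND,[443,-292,0],10,0)):
    V=[]
    for c in(t,s):
        q=np.array([*p0[:2],z+(108 if n=="probe" else 0)]); m=mask(c,n,proj(c,q)[0])
        if m is None: print(n,"missing"); continue
        V.append((c,m)); print(n,m.sum(),*fit([(c,m)],M,p0,z,y))
    if len(V)>1: print(n,"both",*fit(V,M,p0,z,y))
E
```

```text
bed 2507 [541.058 -22.042  -0.003] 0.021634059969915964
bed 2258 [541.414 -21.448  -0.012] 0.033323117487096376
bed both [540.899 -21.802  -0.009] 0.02773013887088327
bar 696 [530.912 -36.741  -0.061] 0.10240632449723919
bar 674 [527.716 -36.917  -0.053] 0.10411566061629385
bar both [529.415 -37.399  -0.061] 0.10736045130659316
probe 146 [ 441.185 -294.735] 0.1514182980423492
probe 590 [ 444.327 -295.363] 0.017777478871029206
probe both [ 443.945 -296.115] 0.0883088216187059
```

```bash
python3 - <<'E'
from fit import *
t=capture("top");s=capture("side");print(np.round(t["pose"],3)[:2,:2])
out=[]
for c,(x0,y0,w,h) in((t,(280,170,160,90)),(s,(280,170,160,130))):
    k=5
    im=cv2.resize(c["color"][y0:y0+h,x0:x0+w],None,fx=k,fy=k,interpolation=cv2.INTER_CUBIC)
    def d(pts,col):
        q=((proj(c,pts)-[x0,y0]+.5)*k).astype(int); cv2.polylines(im,[cv2.convexHull(q)],True,col,1)
    p=[541,-21.8,-.009]
    d(place(BED,p,0),(255,0,0))
    for a,b in((42,-55),(42,55),(10,102)): d(place(box(a-12,a+12,b-12,b+12,30,30),p,0),(0,255,0))
    d(place(BAR,[529.4,-37.4,-.061],20),(255,255,0)); d(place(BAR,[529.4,-37.4,-.061],20)[1::2],(255,255,0))
    d(place(HND,[444,-296,0],10),(255,0,255))
    out.append(im[:300] if c is t else im[:300])
save("ov",np.vstack(out))
E
```

```text
[[ 0.05  -0.976]
 [-0.999 -0.049]]
```

View pics/ov.png

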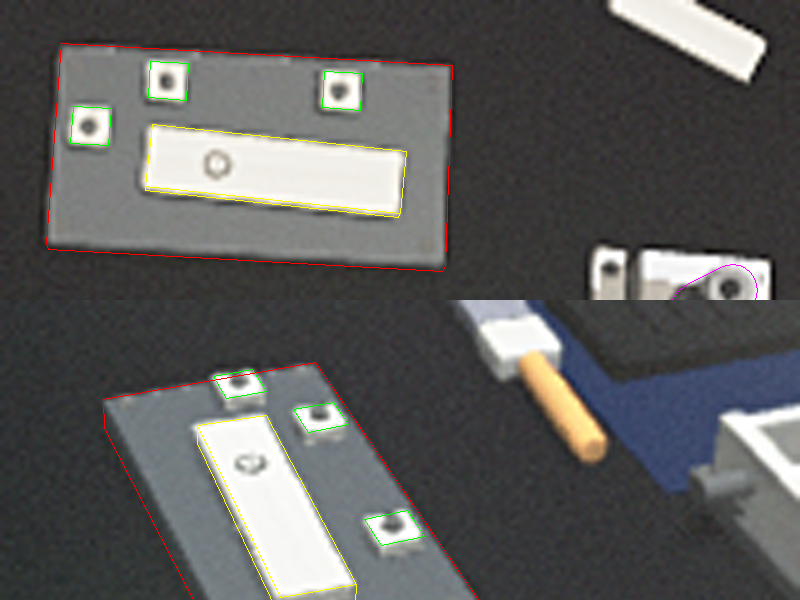

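```bash
cat > go.py <<'E'
# usage: go.py bedx bedy ztip  (or w x y ztip) -> shift in tool axes from the measured pose
import sys; from h import *
a=sys.argv[1:]; yaw=np.pi-.009
if a[0]=="w": T=np.array([float(a[1]),float(a[2])]); z=float(a[3])
else:
    bx,by,z=map(float,a); c,s=np.cos(-.009),np.sin(-.009); T=np.array([541+c*bx-s*by,-21.8+s*bx+c*by])
o=get_obs(); r,p,y=o["tcp_rot"]; from scipy.spatial.transform import Rotation as R
d=R.from_euler("xyz",[r,p,y]).inv().apply(np.r_[T,z+178]-o["tool_pos"])
print("T",T.round(1),"d",(d/1000).round(4),"spin",round(float((y-yaw+np.pi)%(2*np.pi)-np.pi),3),"pos",o["tool_pos"].round(1),"rpy",np.round(o["tcp_rot"],3),"F",o["contact_force"].round(1),"q",o["joint_positions"].round(2),o["time"])
E
python3 go.py -61 -10 227
```

```text
T [479.9 -31.3] d [-4.747e-01 -4.475e-01 -3.000e-04] spin -0.218 pos [118.  511.6 404.7] rpy [3.142 0.    2.915] F [ 0.9  0.3 -0.1] q [ 1.2   0.34  1.52 -0.    1.28 -0.15] 1.5
```

```bash
python3 -m inch '[[-0.24,-0.22,0,-0.218,0],[-0.24,-0.22,0,-0.218,0],[-0.24,-0.22,0,-0.218,0],[-0.24,-0.22,0,-0.218,0],[-0.24,-0.22,0,-0.218,0],[-0.24,-0.22,0,-0.218,0],[-0.24,-0.22,0,-0.218,0],[-0.24,-0.22,0,-0.218,0]]'; python3 go.py -61 -10 227
```

```text
time: 2.17
tool_pos: [303.1, 241.2, 405.0]
tcp_rot: [3.141, 0.001, 3.133]
contact_force: [0.4, 1.6, -0.3]
grip_width: 43.0
finger_force: 0.0
T [479.9 -31.3] d [-1.792e-01 -2.709e-01  1.000e-04] spin 0.0 pos [303.1 241.2 405. ] rpy [3.141e+00 1.000e-03 3.133e+00] F [ 0.4  1.6 -0.3] q [ 0.47  0.09  1.86 -0.    1.2  -1.09] 2.1667
```

```bash
python3 -m inch '[[-0.179,-0.271,0,0,0],[-0.179,-0.271,0,0,0],[-0.179,-0.271,0,0,0],[-0.179,-0.271,0,0,0],[-0.179,-0.271,0,0,0],[-0.179,-0.271,0,0,0],[-0.179,-0.271,0,0,0],[-0.179,-0.271,0,0,0]]' && python3 -m inch '[[0,0,0.16,0,0],[0,0,0.16,0,0],[0,0,0.16,0,0],[0,0,0.16,0,0],[0,0,0.16,0,0],[0,0,0.16,0,0],[0,0,0.16,0,0]]'; python3 go.py -61 -10 25
```

```text
time: 2.83
tool_pos: [480.2, -32.2, 404.8]
tcp_rot: [-3.141, 0.001, 3.131]
contact_force: [0.7, 1.4, 0.3]
grip_width: 0.1
finger_force: 0.0
time: 3.42
tool_pos: [479.9, -29.5, 246.5]
tcp_rot: [-3.141, 0.003, 3.133]
contact_force: [1.1, 0.6, -0.5]
grip_width: 0.4
finger_force: 0.0
T [479.9 -31.3] d [ 0.0001 -0.0018  0.0435] spin 0.0 pos [479.9 -29.5 246.5] rpy [-3.141e+00  3.000e-03  3.133e+00] F [ 1.1  0.6 -0.5] q [-0.22  0.46  1.85  0.    0.83 -1.78] 3.4167
```

```bash
python3 -m inch '[[0,0,0.022,0,0],[0,0,0.036,0,0],[0,0,0.042,0,0],[0,0,0.042,0,0],[0,0,0.042,0,0]]' && python3 -m inch '[[-0.005,0,0,0,0],[-0.01,0,0,0,0],[-0.015,0,0,0,0],[-0.018,0,0,0,0],[-0.021,0,0,0,0],[-0.024,0,0,0,0],[-0.024,0,0,0,0]]'; python3 go.py -19.5 -10 25
```

```text
time: 3.83
tool_pos: [479.7, -29.4, 204.3]
tcp_rot: [-3.141, 0.003, 3.133]
contact_force: [0.9, -0.7, 0.3]
grip_width: 0.5
finger_force: 0.0
time: 4.42
tool_pos: [502.1, -29.3, 202.6]
tcp_rot: [3.141, -0.005, 3.133]
contact_force: [-6.9, -0.6, 6.5]
grip_width: 0.6
finger_force: 3.8
T [521.4 -31.6] d [-0.0193 -0.0021 -0.0005] spin 0.0 pos [502.1 -29.3 202.6] rpy [ 3.141 -0.005  3.133] F [-6.9 -0.6  6.5] q [-0.21  0.56  1.82 -0.    0.76 -1.77] 4.4167
```

```bash
python3 -m inch '[[-0.003,0,0,0,0],[-0.006,0,0,0,0],[-0.009,0,0,0,0],[-0.012,0,0,0,0],[-0.012,0,0,0,0]]'; python3 go.py -19.5 -10 25;  python3 - <<'E'
from h import *
s=capture("side"); save("p1",cv2.resize(s["color"][170:250,270:390],(720,480),interpolation=cv2.INTER_CUBIC))
E
```

```text
time: 4.83
tool_pos: [514.4, -29.4, 202.6]
tcp_rot: [3.141, -0.004, 3.133]
contact_force: [-5.5, 0.5, 4.0]
grip_width: 0.2
finger_force: 2.9
T [521.4 -31.6] d [-0.0071 -0.0021 -0.0005] spin 0.0 pos [514.4 -29.4 202.6] rpy [ 3.141 -0.004  3.133] F [-5.5  0.5  4. ] q [-0.21  0.58  1.79 -0.    0.78 -1.77] 4.8333
```

View pics/p1.png

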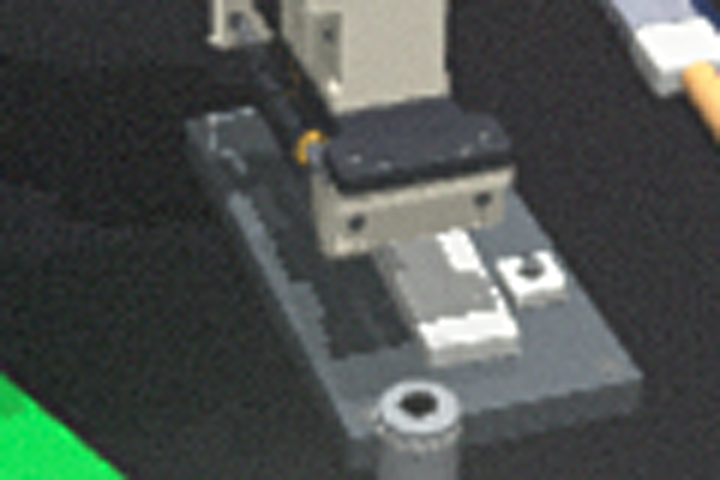

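The bar, at crop px (430,290), is sliding flat and is almost at the near back stop (530,275). I'll keep pushing until the force rises.

```bash
python3 -m inch '[[-0.002,0,0,0,0],[-0.004,0,0,0,0],[-0.006,0,0,0,0],[-0.007,0,0,0,0],[-0.007,0,0,0,0]]'; python3 -m inch '[[-0.001,0,0,0,0],[-0.0015,0,0,0,0],[-0.0015,0,0,0,0]]'; python3 go.py -19.5 -10 25
```

```text
time: 5.3
tool_pos: [519.1, -29.6, 202.4]
tcp_rot: [3.141, -0.012, 3.133]
contact_force: [-16.6, -3.5, 14.2]
grip_width: 0.6
finger_force: 8.7
time: 5.55
tool_pos: [519.7, -29.7, 202.4]
tcp_rot: [3.141, -0.014, 3.134]
contact_force: [-21.8, -3.4, 17.6]
grip_width: 0.5
finger_force: 11.0
T [521.4 -31.6] d [-0.0017 -0.002  -0.0006] spin 0.001 pos [519.7 -29.7 202.4] rpy [ 3.141 -0.014  3.134] F [-21.8  -3.4  17.6] q [-0.2   0.59  1.77 -0.    0.8  -1.76] 5.55
```

```bash
python3 -m inch '[[0.015,0,0,0,0],[0.015,0,0,0,0],[0.015,0,-0.03,0,0],[0.015,0,-0.05,0,0],[0.015,0,-0.05,0,0]]'; python3 go.py 10 -133 75
```

```text
time: 5.97
tool_pos: [510.5, -29.8, 256.4]
tcp_rot: [-3.14, 0.008, 3.133]
contact_force: [1.1, 0.7, 0.2]
grip_width: 0.2
finger_force: 0.0
T [ 549.8 -154.9] d [-0.0404 -0.1247  0.0039] spin 0.0 pos [510.5 -29.8 256.4] rpy [-3.14   0.008  3.133] F [1.1 0.7 0.2] q [-0.21  0.49  1.76  0.    0.89 -1.77] 5.9667
```

```bash
python3 -m inch '[[-0.04,-0.125,0,0,0],[-0.04,-0.125,0,0,0],[-0.04,-0.125,0,0,0],[-0.04,-0.125,0,0,0],[-0.04,-0.125,0.02,0,0],[-0.04,-0.125,0.04,0,0],[-0.04,-0.125,0.05,0,0],[-0.04,-0.125,0.05,0,0]]'; python3 go.py 10 -89 25
```

```text
time: 6.63
tool_pos: [546.8, -154.4, 199.9]
tcp_rot: [3.139, -0.005, 3.133]
contact_force: [-0.7, -0.2, -0.7]
grip_width: 0.5
finger_force: 0.0
T [ 550.2 -110.9] d [-0.003   0.0435 -0.003 ] spin 0.0 pos [ 546.8 -154.4  199.9] rpy [ 3.139 -0.005  3.133] F [-0.7 -0.2 -0.7] q [-0.41  0.65  1.63  0.    0.86 -1.97] 6.6333
```

```bash
python3 -m inch '[[-0.001,0.005,-0.003,0,0],[-0.001,0.01,-0.003,0,0],[-0.001,0.014,-0.003,0,0],[-0.001,0.018,-0.003,0,0],[-0.001,0.022,-0.003,0,0],[-0.001,0.025,-0.003,0,0],[-0.001,0.028,-0.003,0,0],[-0.001,0.031,-0.003,0,0]]'; python3 -m inch '[[0,0.002,0,0,0],[0,0.004,0,0,0],[0,0.006,0,0,0],[0,0.008,0,0,0],[0,0.009,0,0,0],[0,0.009,0,0,0]]'; python3 go.py 10 -89 25
```

```text
time: 7.3
tool_pos: [548.7, -123.6, 205.8]
tcp_rot: [-3.141, 0.0, 3.133]
contact_force: [-1.0, -3.7, 1.6]
grip_width: 0.3
finger_force: 2.0
time: 7.8
tool_pos: [548.9, -114.9, 205.9]
tcp_rot: [-3.141, 0.001, 3.133]
contact_force: [1.1, -3.8, 1.5]
grip_width: 0.5
finger_force: 2.0
T [ 550.2 -110.9] d [-0.0013  0.0041  0.0029] spin 0.0 pos [ 548.9 -114.9  205.9] rpy [-3.141e+00  1.000e-03  3.133e+00] F [ 1.1 -3.8  1.5] q [-0.34  0.63  1.65 -0.    0.85 -1.91] 7.8
```

```bash
python3 -m inch '[[0,0.0015,0,0,0],[0,0.003,0,0,0],[0,0.0045,0,0,0],[0,0.0055,0,0,0],[0,0.0055,0,0,0]]'; python3 go.py 10 -89 25
```

```text
time: 8.22
tool_pos: [548.9, -109.4, 205.8]
tcp_rot: [-3.142, 0.0, 3.133]
contact_force: [-0.6, -4.1, 1.3]
grip_width: 0.3
finger_force: 2.3
T [ 550.2 -110.9] d [-0.0013 -0.0015  0.0028] spin 0.0 pos [ 548.9 -109.4  205.8] rpy [-3.142  0.     3.133] F [-0.6 -4.1  1.3] q [-0.33  0.63  1.66  0.    0.85 -1.9 ] 8.2167
```

```bash
python3 -m inch '[[0,0.001,0,0,0],[0,0.002,0,0,0],[0,0.003,0,0,0],[0,0.003,0,0,0]]'; python3 -m inch '[[0,0.001,0,0,0],[0,0.002,0,0,0],[0,0.002,0,0,0]]';python3 go.py 10 -89 25
```

```text
time: 8.55
tool_pos: [548.9, -106.5, 205.8]
tcp_rot: [-3.142, 0.0, 3.133]
contact_force: [0.6, -4.8, 2.5]
grip_width: 0.1
finger_force: 2.5
time: 8.8
tool_pos: [548.9, -104.5, 205.8]
tcp_rot: [-3.142, 0.0, 3.133]
contact_force: [0.4, -5.1, 3.3]
grip_width: 0.4
finger_force: 2.5
T [ 550.2 -110.9] d [-0.0013 -0.0064  0.0028] spin 0.0 pos [ 548.9 -104.5  205.8] rpy [-3.142  0.     3.133] F [ 0.4 -5.1  3.3] q [-0.33  0.63  1.66  0.    0.85 -1.89] 8.8
```

```bash
python3 -m inch '[[0,0.001,0,0,0],[0,0.002,0,0,0],[0,0.002,0,0,0]]'; python3 -m inch '[[0,0.001,0,0,0],[0,0.002,0,0,0],[0,0.002,0,0,0]]';python3 go.py 10 -89 25; python3 - <<'E'
from fit import *
t=capture("top"); save("p2",cv2.resize(t["color"][170:240,285:385],(800,560),interpolation=cv2.INTER_CUBIC))
E
```

```text
time: 9.05
tool_pos: [549.0, -102.5, 205.8]
tcp_rot: [-3.141, 0.0, 3.133]
contact_force: [-0.4, -4.8, 2.7]
grip_width: 0.2
finger_force: 2.6
time: 9.3
tool_pos: [549.0, -100.5, 205.8]
tcp_rot: [-3.141, 0.0, 3.133]
contact_force: [0.3, -4.7, 2.7]
grip_width: 0.4
finger_force: 2.6
T [ 550.2 -110.9] d [-0.0013 -0.0104  0.0028] spin 0.0 pos [ 549.  -100.5  205.8] rpy [-3.141  0.     3.133] F [ 0.3 -4.7  2.7] q [-0.32  0.63  1.66 -0.    0.85 -1.88] 9.3
```

View pics/p2.png

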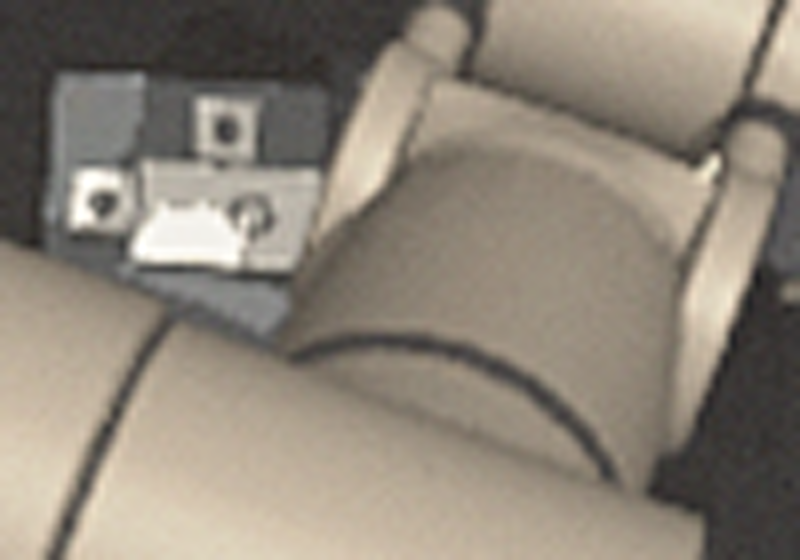

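The bar's left end, at crop px (137,210), is still about 2 mm short of the end stop (133,200). It lies along the back stop.

```bash
python3 -m inch '[[0,0.001,0,0,0],[0,0.002,0,0,0],[0,0.002,0,0,0]]'; python3 -m inch '[[0,0.001,0,0,0],[0,0.002,0,0,0],[0,0.002,0,0,0]]';python3 go.py 10 -89 25
```

```text
time: 9.6
tool_pos: [549.0, -98.6, 205.8]
tcp_rot: [-3.141, 0.0, 3.133]
contact_force: [-0.7, -5.9, 3.1]
grip_width: 0.7
finger_force: 2.9
time: 9.85
tool_pos: [549.0, -97.8, 205.9]
tcp_rot: [-3.139, 0.001, 3.133]
contact_force: [-0.6, -13.8, 1.8]
grip_width: 0.4
finger_force: 5.1
T [ 550.2 -110.9] d [-0.0013 -0.0131  0.0029] spin 0.001 pos [549.  -97.8 205.9] rpy [-3.139e+00  1.000e-03  3.133e+00] F [ -0.6 -13.8   1.8] q [-0.31  0.63  1.66 -0.    0.85 -1.87] 9.85
```

```bash
python3 -m inch '[[0,-0.015,0,0,0],[0,-0.015,0,0,0],[0,-0.015,-0.03,0,0],[0,-0.015,-0.05,0,0],[0,-0.015,-0.05,0,0]]'; python3 go.py -45 0 75
```

```text
time: 10.27
tool_pos: [549.6, -110.9, 258.9]
tcp_rot: [-3.141, 0.005, 3.133]
contact_force: [1.0, -0.6, 0.6]
grip_width: 0.4
finger_force: 0.0
T [496.  -21.4] d [0.0545 0.089  0.0057] spin 0.0 pos [ 549.6 -110.9  258.9] rpy [-3.141  0.005  3.133] F [ 1.  -0.6  0.6] q [-0.34  0.56  1.61  0.    0.96 -1.9 ] 10.2667
```

```bash
python3 -m inch '[[0.055,0.089,0,0,0],[0.055,0.089,0,0,0],[0.055,0.089,0,0,0],[0.055,0.089,0,0,0],[0.055,0.089,0.02,0,0],[0.055,0.089,0.04,0,0],[0.055,0.089,0.054,0,0],[0.055,0.089,0.054,0,0]]'; python3 -m inch '[[-0.005,0,0,0,0],[-0.01,0,0,0,0],[-0.015,0,0,0,0],[-0.018,0,0,0,0],[-0.02,0,0,0,0],[-0.022,0,0,0,0],[-0.022,0,0,0,0]]'; python3 go.py -19.5 0 25
```

```text
time: 10.93
tool_pos: [494.1, -21.6, 199.3]
tcp_rot: [3.14, -0.004, 3.133]
contact_force: [-0.5, -0.5, -0.3]
grip_width: 0.4
finger_force: 0.0
time: 11.52
tool_pos: [516.0, -22.1, 201.8]
tcp_rot: [3.141, -0.003, 3.133]
contact_force: [-4.9, -0.6, 3.5]
grip_width: -0.0
finger_force: 2.2
T [521.5 -21.6] d [-0.0055  0.0005 -0.0012] spin 0.0 pos [516.  -22.1 201.8] rpy [ 3.141e+00 -3.000e-03  3.133e+00] F [-4.9 -0.6  3.5] q [-0.19  0.58  1.78 -0.    0.78 -1.75] 11.5167
```

```bash
python3 -m inch '[[-0.001,0,0,0,0],[-0.002,0,0,0,0],[-0.003,0,0,0,0],[-0.004,0,0,0,0],[-0.005,0,0,0,0],[-0.0055,0,0,0,0],[-0.0055,0,0,0,0]]'; python3 go.py -19.5 0 25
```

```text
time: 12.1
tool_pos: [519.8, -22.5, 201.5]
tcp_rot: [-3.142, -0.008, 3.133]
contact_force: [-12.7, -5.2, 9.9]
grip_width: 0.2
finger_force: 6.4
T [521.5 -21.6] d [-0.0017  0.0009 -0.0015] spin 0.001 pos [519.8 -22.5 201.5] rpy [-3.142 -0.008  3.133] F [-12.7  -5.2   9.9] q [-0.19  0.59  1.77 -0.    0.79 -1.75] 12.1
```

```bash
python3 -m inch '[[-0.001,0,0,0,0],[-0.001,0,0,0,0],[0.01,0,0,0,0],[0.02,0,0,0,0],[0.02,0,-0.04,0,0],[0.02,0,-0.08,0,0],[0.02,0,-0.12,0,0],[0.02,0,-0.16,0,0]]';python3 go.py w 444 -296 200
```

```text
time: 12.77
tool_pos: [501.8, -22.0, 363.8]
tcp_rot: [3.141, 0.0, 3.133]
contact_force: [0.8, 0.2, -0.2]
grip_width: -0.0
finger_force: 0.0
T [ 444. -296.] d [ 0.0553 -0.2745 -0.0143] spin 0.0 pos [501.8 -22.  363.8] rpy [3.141 0.    3.133] F [ 0.8  0.2 -0.2] q [-0.2   0.34  1.65  0.    1.15 -1.76] 12.7667
```

```bash
python3 -m inch '[[0.055,-0.2745,-0.014,0,1],[0.055,-0.2745,-0.014,0,1],[0.055,-0.2745,-0.014,0,1],[0.055,-0.2745,-0.014,0,1],[0.055,-0.2745,-0.014,0,1],[0.055,-0.2745,-0.014,0,1],[0.055,-0.2745,-0.014,0,1],[0.055,-0.2745,-0.014,0,1]]';python3 go.py w 444 -296 106
python3 - <<'E'
from fit import *
np.set_printoptions(precision=3,suppress=True)
t=capture("top");s=capture("side")
V=[]
for c,n in((t,"top"),(s,"side")):
    m=mask(c,"bar",proj(c,[551,-12,32])[0])
    if m is None: print(n,"no bar"); continue
    V.append((c,m)); print(n,m.sum(),*fit([(c,m)],BAR,[549,-14,-.009],20))
print(tip_of(s,"mark")[:3])
x0,y0,w,h=280,170,100,70;k=8
def ov(c,x0,y0,w,h,k):
    im=cv2.resize(c["color"][y0:y0+h,x0:x0+w],None,fx=k,fy=k,interpolation=cv2.INTER_CUBIC)
    P=[541+10*1+.009*10,-21.8+10-.09,-.009]
    q=((proj(c,place(BAR,P,20)[1::2])-[x0,y0]+.5)*k).astype(int);cv2.polylines(im,[cv2.convexHull(q)],True,(255,0,0),1)
    m=place(np.array([[0,35,12.]]),P,20);print("mark",m);q=((proj(c,m)[0]-[x0,y0]+.5)*k).astype(int);cv2.circle(im,tuple(map(int,q)),3,(255,0,0),-1)
    return im
save("home",np.hstack([ov(t,295,170,64,90,6),ov(s,296,160,69,90,6)]))
E
```

```text
time: 13.43
tool_pos: [443.4, -301.1, 376.0]
tcp_rot: [-3.139, 0.001, 3.128]
contact_force: [-0.4, 0.0, 0.6]
grip_width: 49.0
finger_force: 0.0
T [ 444. -296.] d [-0.0004  0.0053  0.092 ] spin -0.005 pos [ 443.4 -301.1  376. ] rpy [-3.139e+00  1.000e-03  3.128e+00] F [-0.4  0.   0.6] q [-0.74  0.39  1.54 -0.    1.21 -2.3 ] 13.4333
top 662 [551.123 -12.362   0.004] 0.059905741957800074
side no bar
[{'centre': [226.6, 178.2], 'conf': 0.92}, {'centre': [283.3, 252.9], 'conf': 0.6}, {'centre': [333.0, 196.1], 'conf': 0.38}]
mark [[551.405  23.109  32.   ]]
mark [[551.405  23.109  32.   ]]
```

View pics/home.png

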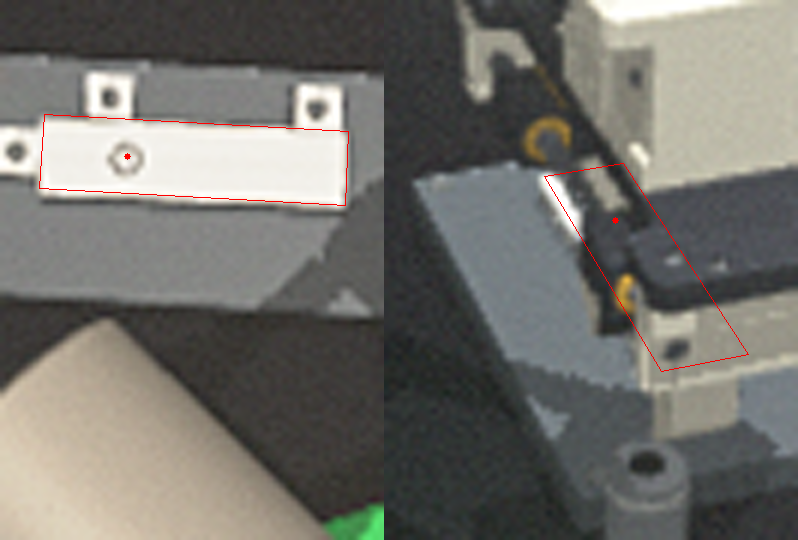

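```bash
python3 - <<'E'
from fit import *
P=[551.1,-11.9,-.009]
acc=[]
for i in range(4):
    t=capture("top");acc.append(cv2.cvtColor(t["color"],cv2.COLOR_RGB2GRAY).astype(np.float32))
g=np.mean(acc,0)
def edge(p,q,dirn,z,L=10):
    # p,q ends in bed frame of nominal edge; scan along dirn (bed frame); return offset in mm at half level
    out=[]
    c,s=np.cos(-.009),np.sin(-.009);R=np.array([[c,-s],[s,c]])
    for f in np.linspace(0,1,15):
        b=np.array(p)+f*(np.array(q)-p); u=np.linspace(-L,L,81)
        w=(b+u[:,None]*np.array(dirn))@R.T+[541,-21.8]
        px=proj(t,np.c_[w,0*u+z]).astype(np.float32)
        v=cv2.remap(g,px[:,0].copy(),px[:,1].copy(),cv2.INTER_LINEAR).ravel()
        lo,hi=v[-8:].mean(),v[:8].mean(); m=(lo+hi)/2
        i=np.nonzero((v[:-1]>=m)&(v[1:]<m))[0]
        if len(i): k=i[np.argmin(abs(u[i]))]; out.append((f,u[k]+.25*(v[k]-m)/(v[k]-v[k+1])))
    o=np.array(out); return len(o),np.polyfit(o[:,0],o[:,1],1).round(2),o[:,1].round(1)
print("bar +x mid (-38..38)",edge([30,-38],[30,38],[1,0],32))
print("bar +x end (70..86)",edge([30,70],[30,86],[1,0],32))
print("bed +x edge",edge([65,-100],[65,110],[1,0],20))
print("bar -x edge",edge([-10,-55],[-10,85],[-1,0],32))
print("bar -y end",edge([-5,-70],[25,-70],[0,-1],32))
print("bed -x edge",edge([-65,20],[-65,110],[-1,0],20))
print("stop faces top B+",edge([54,45],[54,65],[1,0],30),"B-",edge([54,-65],[54,-45],[1,0],30))
E
```

```text
bar +x mid (-38..38) (15, array([-1.13, -0.13]), array([ 0.4,  0.4,  0.1, -0.3, -0.8, -1.1, -1. , -1.4, -1.5, -1.5, -0.7,
       -0.2, -0.5, -1.2, -0.9]))
bar +x end (70..86) (15, array([-0.27, -2.33]), array([-2.4, -2.1, -2.2, -2.4, -2.6, -2.5, -2.5, -2.5, -2.4, -2.4, -2.5,
       -2.5, -2.5, -2.6, -2.6]))
bed +x edge (15, array([-0.33, -1.66]), array([-1.7, -1.2,  0. , -5.3, -1.2, -1.1, -0.3, -1.1, -1.5, -1.2, -5.2,
       -6.3, -1. ,  0.5, -0.9]))
bar -x edge (15, array([2.78, 0.6 ]), array([1.1, 0.6, 0.6, 0.8, 1.3, 2. , 2.8, 2.1, 2.2, 1.6, 2.2, 2.4, 3.1,
       3.7, 3.4]))
bar -y end (15, array([-0.49,  0.07]), array([-1.1, -0.8,  0.1,  0.8,  1. ,  0.6,  0.1, -0.2, -0.3, -0.3, -0.4,
       -0.5, -0.5, -0.6, -0.7]))
bed -x edge (15, array([-0.35,  0.59]), array([ 0.5,  0.7,  1. ,  0.8,  0.3, -0.1, -0. ,  0.1,  0.3,  0.7,  1. ,
        0.8,  0.6, -0.2, -0.1]))
stop faces top B+ (15, array([0.54, 3.6 ]), array([3.5, 2. , 2.1, 2. , 2.6, 3.2, 6.1, 7. , 7.3, 7.1, 6.7, 2.9, 2.1,
       1.8, 1.7])) B- (15, array([1.24, 3.62]), array([2.6, 2.1, 2.2, 2.5, 3.1, 4.4, 6.6, 7.3, 7.2, 6.9, 6.4, 5.6, 2.7,
       2.1, 1.9]))
```

The bar is rotated about 0.02 rad, with its +y end about 2.5 mm off the back stop. I'll push once more near that end.

```bash
python3 go.py -45 50 198
```

```text
T [496.5  28.6] d [-4.91e-02  3.24e-01 -2.00e-04] spin 0.002 pos [ 445.1 -295.   375.8] rpy [3.142 0.    3.134] F [ 0.2  0.5 -0.2] q [-0.73  0.38  1.55  0.    1.21 -2.29] 13.8833
```

```bash
python3 -m inch '[[-0.049,0.324,0,0,0],[-0.049,0.324,0,0,0],[-0.049,0.324,0,0,0],[-0.049,0.324,0,0,0],[-0.049,0.324,0,0,0],[-0.049,0.324,0,0,0],[-0.049,0.324,0,0,0],[-0.049,0.324,0,0,0]]'; python3 -m inch '[[0,0,0.173,0,0],[0,0,0.173,0,0],[0,0,0.173,0,0],[0,0,0.173,0,0],[0,0,0.173,0,0],[0,0,0.173,0,0],[0,0,0.173,0,0]]'; python3 go.py -21 50 25
```

```text
time: 14.55
tool_pos: [496.2, 30.6, 376.0]
tcp_rot: [3.141, 0.001, 3.134]
contact_force: [0.7, 0.1, 0.4]
grip_width: 40.8
finger_force: 0.0
time: 15.13
tool_pos: [496.7, 27.9, 203.1]
tcp_rot: [3.141, -0.0, 3.133]
contact_force: [-0.0, -0.0, -0.2]
grip_width: 0.8
finger_force: 0.0
T [520.5  28.4] d [-0.0237  0.0007  0.0001] spin 0.001 pos [496.7  27.9 203.1] rpy [ 3.141 -0.     3.133] F [-0.  -0.  -0.2] q [-0.1   0.56  1.84  0.    0.75 -1.66] 15.1333
```

```bash
python3 -m inch '[[-0.005,0,0,0,0],[-0.01,0,0,0,0],[-0.014,0,0,0,0],[-0.017,0,0,0,0],[-0.019,0,0,0,0],[-0.021,0,0,0,0],[-0.023,0,0,0,0],[-0.023,0,0,0,0]]'; python3 -m inch '[[-0.001,0,0,0,0],[-0.002,0,0,0,0],[-0.003,0,0,0,0],[-0.003,0,0,0,0]]'; python3 go.py -21 50 25
```

```text
time: 15.8
tool_pos: [518.9, 27.3, 202.6]
tcp_rot: [3.141, -0.003, 3.133]
contact_force: [-4.6, -0.3, 2.9]
grip_width: 0.2
finger_force: 2.2
time: 16.13
tool_pos: [520.7, 27.4, 202.4]
tcp_rot: [3.141, -0.006, 3.133]
contact_force: [-4.8, 1.6, 3.6]
grip_width: 0.4
finger_force: 2.6
T [520.5  28.4] d [ 0.0003  0.0009 -0.0006] spin 0.0 pos [520.7  27.4 202.4] rpy [ 3.141 -0.006  3.133] F [-4.8  1.6  3.6] q [-0.09  0.59  1.77 -0.    0.79 -1.66] 16.1333
```

```bash
python3 -m inch '[[-0.001,0,0,0,0],[-0.002,0,0,0,0],[-0.002,0,0,0,0]]'; python3 -m inch '[[-0.0005,0,0,0,0],[-0.001,0,0,0,0],[-0.0015,0,0,0,0],[-0.0015,0,0,0,0]]'; python3 go.py -21 50 25
```

```text
time: 16.38
tool_pos: [521.8, 27.5, 202.3]
tcp_rot: [3.141, -0.01, 3.133]
contact_force: [-14.4, -0.2, 11.7]
grip_width: 0.3
finger_force: 7.1
time: 16.72
tool_pos: [522.4, 27.5, 202.2]
tcp_rot: [3.141, -0.013, 3.133]
contact_force: [-17.4, -0.6, 15.5]
grip_width: 0.4
finger_force: 9.3
T [520.5  28.4] d [ 0.002   0.0009 -0.0007] spin 0.001 pos [522.4  27.5 202.2] rpy [ 3.141 -0.013  3.133] F [-17.4  -0.6  15.5] q [-0.09  0.59  1.76 -0.    0.8  -1.66] 16.7167
```

```bash
python3 -m inch '[[0.01,0,0,0,0],[0.026,0,0,0,0],[0.026,0,-0.04,0,0.2],[0.026,0,-0.08,0,1],[0.026,0,-0.12,0,1],[0.026,0,-0.16,0,1],[0.026,0,-0.173,0,1]]';python3 -m inch '[[0.052,-0.323,0,0,1],[0.052,-0.323,0,0,1],[0.052,-0.323,0,0,1],[0.052,-0.323,0,0,1],[0.052,-0.323,0,0,1],[0.052,-0.323,0,0,1],[0.052,-0.323,0,0,1],[0.052,-0.323,0,0,1]]'; python3 go.py w 444 -296 106
cat > chk.py <<'E'
from fit import *
acc=[]
for i in range(4):
    t=capture("top");acc.append(cv2.cvtColor(t["color"],cv2.COLOR_RGB2GRAY).astype(np.float32))
g=np.mean(acc,0)
def edge(p,q,dirn,z,L=10):
    out=[]
    c,s=np.cos(-.009),np.sin(-.009);R=np.array([[c,-s],[s,c]])
    for f in np.linspace(0,1,15):
        b=np.array(p)+f*(np.array(q)-p); u=np.linspace(-L,L,81)
        w=(b+u[:,None]*np.array(dirn))@R.T+[541,-21.8]
        px=proj(t,np.c_[w,0*u+z]).astype(np.float32)
        v=cv2.remap(g,px[:,0].copy(),px[:,1].copy(),cv2.INTER_LINEAR).ravel()
        m=(v[-8:].mean()+v[:8].mean())/2
        i=np.nonzero((v[:-1]>=m)&(v[1:]<m))[0]
        if len(i): k=i[np.argmin(abs(u[i]))]; out.append((f,u[k]+.25*(v[k]-m)/(v[k]-v[k+1])))
    o=np.array(out); return len(o),np.polyfit(o[:,0],o[:,1],1).round(2),o[:,1].round(1)
print("bar +x mid (-38..38)",edge([30,-38],[30,38],[1,0],32))
print("bar +x end (70..86)",edge([30,70],[30,86],[1,0],32))
print("bar -x edge",edge([-10,-55],[-10,85],[-1,0],32))
print("bar -y end",edge([-5,-70],[25,-70],[0,-1],32))
print("bar +y end",edge([-8,90],[-4,90],[0,1],32))
m=mask(t,"bar",proj(t,[551,-12,32])[0]); print(fit([(t,m)],BAR,[549,-14,-.009],20))
print([ (np.round(q["centre"],1),atz(t,q["centre"],32)) for q in tip_of(t,"mark")[:3]])
save("home2",cv2.resize(t["color"][175:220,290:370],(800,450),interpolation=cv2.INTER_CUBIC))
E
python3 chk.py
```

```text
time: 17.3
tool_pos: [500.9, 27.5, 381.8]
tcp_rot: [-3.141, 0.01, 3.133]
contact_force: [1.2, 0.0, -0.1]
grip_width: 29.1
finger_force: 0.0
time: 17.97
tool_pos: [444.3, -297.7, 375.8]
tcp_rot: [-3.141, 0.001, 3.132]
contact_force: [0.3, 0.6, 0.0]
grip_width: 82.7
finger_force: 0.0
T [ 444. -296.] d [0.0004 0.0018 0.0918] spin -0.001 pos [ 444.3 -297.7  375.8] rpy [-3.141e+00  1.000e-03  3.132e+00] F [0.3 0.6 0. ] q [-0.73  0.38  1.54 -0.    1.21 -2.29] 17.9667
bar +x mid (-38..38) (15, array([-0.41,  0.09]), array([ 0.8,  0.4, -0.2, -0.6, -0.3, -0.4, -0.6,  0.1,  0.6, -1. , -0. ,
        0.4, -0.1, -0.4, -0.5]))
bar +x end (70..86) (15, array([-0.84,  0.72]), array([ 0.3,  0.6,  0.7,  0.7,  0.6,  0.5,  0.5,  0.4,  0.3,  0.2,  0.1,
       -0. , -0.1, -0.2, -0.2]))
bar -x edge (15, array([-0.05,  0.85]), array([1.2, 0.5, 0.3, 0.7, 1.4, 1.1, 0.9, 0.3, 0.6, 1.2, 1.7, 1.1, 0.3,
       0.4, 0.9]))
bar -y end (15, array([-0.24,  0.04]), array([-0.6, -0.2,  0.4,  0.6,  0.4,  0.1, -0.1, -0.3, -0.3, -0.4, -0.3,
       -0.1, -0.1, -0.1, -0.2]))
bar +y end (15, array([-0.18,  0.78]), array([0.6, 0.7, 0.7, 0.8, 0.8, 0.7, 0.7, 0.7, 0.8, 0.7, 0.7, 0.7, 0.7,
       0.6, 0.4]))
(array([ 5.52148440e+02, -1.30235017e+01,  1.22343456e-02]), np.float64(0.09957058507783145))
[(array([315.2, 194.8]), array([553.59022335,  24.94685746,  32.        ])), (array([365.7, 257.7]), array([ 363.83411646, -139.44818383,   32.        ])), (array([243., 276.]), array([290.12509502, 230.23332674,  32.        ]))]
```

View pics/home2.png

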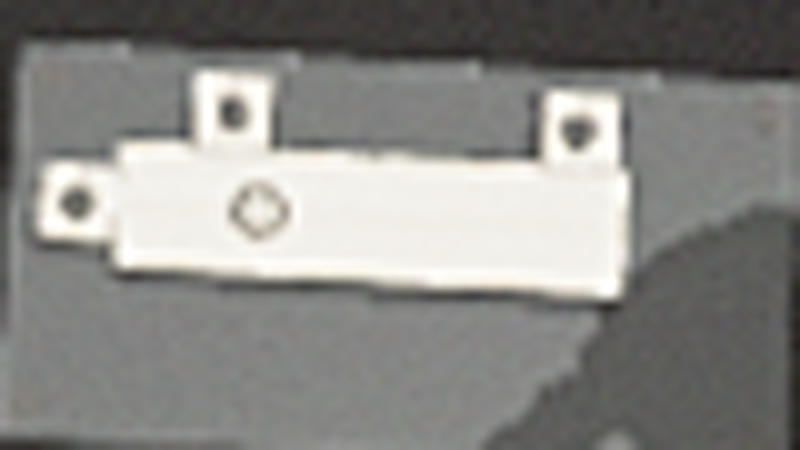

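Both back stops, at px (232,150) and (577,165), and the end stop (110,205) touch the bar, and the edge fits agree within 1 mm with no skew, so it is home. The ring is at crop (260,211), full px (315.5,195.6). Now for the probe.

```bash
python3 - <<'E'
from h import *
import json
t=capture("top")
for p,z in(((425.5,227.2),160),((315.5,195.6),32)): print(p,z,atz(t,p,z).round(1))
s=capture("side")
# handle top centre in the initial side crop (380,320)*280/764+(200,120)
print(atz(s,(200+381*280/764-.5,120+320*220/600-.5),160).round(1))
E
python3 -m inch '[[0,0.001,0.03,0,1],[0,0.001,0.06,0,1],[0,0.001,0.08,0,1],[0,0.001,0.092,0,1],[0,0.001,0.092,0,1],[0,0.001,0.092,0,1]]'; python3 go.py w 444 -296 106
```

```text
(425.5, 227.2) 160 [ 444.3 -294.4  160. ]
(315.5, 195.6) 32 [551.1  23.9  32. ]
[ 443.8 -294.7  160. ]
time: 18.87
tool_pos: [445.6, -293.2, 283.7]
tcp_rot: [3.141, -0.001, 3.134]
contact_force: [-0.7, 1.1, 0.2]
grip_width: 91.6
finger_force: 0.0
T [ 444. -296.] d [ 0.0016 -0.0028 -0.0003] spin 0.002 pos [ 445.6 -293.2  283.7] rpy [ 3.141e+00 -1.000e-03  3.134e+00] F [-0.7  1.1  0.2] q [-0.73  0.49  1.67  0.    0.99 -2.29] 18.8667
```

```bash
python3 -m inch '[[0.0015,-0.001,0,0,1],[0.0015,-0.001,0,0,0.2],[0.0015,-0.001,0,0,0],[0.0015,-0.001,0,0,0],[0.0015,-0.001,0,0,0],[0.0015,-0.001,0,0,0],[0.0015,-0.001,0,0,0],[0.0015,-0.001,0,0,0]]'; python3 -m inch '[[0,0,0,0,0],[0,0,0,0,0],[0,0,0,0,0],[0,0,0,0,0]]'; python3 go.py w 444 -296 106
```

```text
time: 19.53
tool_pos: [443.7, -295.1, 283.7]
tcp_rot: [3.142, 0.0, 3.133]
contact_force: [-0.2, 0.2, 0.2]
grip_width: 49.6
finger_force: 0.0
time: 19.87
tool_pos: [443.7, -295.1, 283.6]
tcp_rot: [3.142, -0.0, 3.133]
contact_force: [-0.3, -1.1, -0.6]
grip_width: 27.7
finger_force: 30.0
T [ 444. -296.] d [-0.0003 -0.0009 -0.0004] spin 0.0 pos [ 443.7 -295.1  283.6] rpy [ 3.142 -0.     3.133] F [-0.3 -1.1 -0.6] q [-0.73  0.48  1.67  0.    0.99 -2.29] 19.8667
```

```bash
python3 -m inch '[[0,0,-0.01,0,0],[0,0,-0.03,0,0],[0,0,-0.06,0,0],[0,0,-0.09,0,0],[0,0,-0.11,0,0],[0,0,-0.12,0,0],[0,0,-0.12,0,0],[0,0,-0.12,0,0]]'; python3 - <<'E'
from h import *
o=get_obs();print(o["tool_pos"],o["contact_force"])
s=capture("side");t=capture("top");save("grip",cv2.resize(s["color"][120:330,260:460],(571,600),interpolation=cv2.INTER_CUBIC))
for c in(t,s): print([(np.round(q["centre"],1),round(q["conf"],2)) for q in tip_of(c,"tip")[:3]],proj(c,[443.9,-294.9,10+120]))
E
python3 go.py w 551.2 23.5 220
```

```text
time: 20.53
tool_pos: [443.5, -294.8, 403.2]
tcp_rot: [3.141, -0.0, 3.133]
contact_force: [-0.0, 0.5, -2.8]
grip_width: 27.6
finger_force: 30.0
[ 443.47090599 -294.84395654  403.18816272] [-0.01962366  0.47939234 -2.80195317]
[] [[423.46603263 229.09016931]]
[(array([338. , 247.9]), 0.49)] [[338.85518183 248.49144365]]
T [551.2  23.5] d [-0.1049  0.3194  0.0045] spin 0.0 pos [ 443.5 -294.9  402.1] rpy [ 3.139e+00 -2.000e-03  3.133e+00] F [ 0.2 -0.3 -2.9] q [-0.73  0.36  1.51  0.    1.28 -2.29] 20.7333
```

View pics/grip.png

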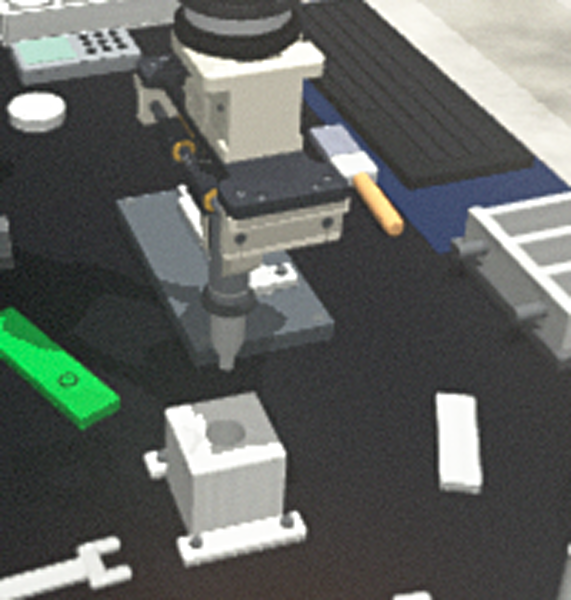

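The probe is out of its stand and upright, with its tip at crop px (225,365), where I predicted it.

```bash
python3 -m inch '[[-0.053,0.16,0,0,0],[-0.053,0.16,0,0,0],[-0.053,0.16,0,0,0],[-0.053,0.16,0,0,0],[-0.053,0.16,0,0,0],[-0.053,0.16,0,0,0]]'; python3 -m inch '[[-0.052,0.159,0,0,0],[-0.052,0.159,0,0,0],[-0.052,0.159,0,0,0],[-0.052,0.159,0,0,0],[-0.052,0.159,0,0,0],[-0.052,0.159,0,0,0],[-0.052,0.159,0,0,0],[-0.052,0.159,0,0,0]]'; python3 go.py w 551.2 23.5 220
```

```text
time: 21.23
tool_pos: [498.6, -133.3, 402.8]
tcp_rot: [3.141, -0.002, 3.137]
contact_force: [0.8, -0.2, -2.5]
grip_width: 27.7
finger_force: 30.0
time: 21.9
tool_pos: [551.3, 21.2, 403.3]
tcp_rot: [-3.141, -0.001, 3.131]
contact_force: [-0.2, 0.3, -1.0]
grip_width: 27.5
finger_force: 30.0
T [551.2  23.5] d [0.0002 0.0023 0.0053] spin -0.002 pos [551.3  21.2 403.3] rpy [-3.141e+00 -1.000e-03  3.131e+00] F [-0.2  0.3 -1. ] q [-0.1   0.39  1.45 -0.    1.3  -1.66] 21.9
```

```bash
python3 -m inch '[[0,0.001,0.03,0,0],[0,0.001,0.06,0,0],[0,0.001,0.075,0,0],[0,0.001,0.083,0,0],[0,0.001,0.083,0,0],[0,0.001,0.083,0,0],[0,0.001,0.083,0,0]]';python3 go.py w 551.2 23.5 220; python3 - <<'E'
from h import *
s=capture("side");t=capture("top");o=get_obs();p=o["tool_pos"]
for c in(t,s): 
  for k in("tip","mark"): print(k,[(np.round(q["centre"],1),round(q["conf"],2),atz(c,q["centre"],32).round(1)) for q in tip_of(c,k)[:3]])
  print(proj(c,[p[0],p[1],p[2]-273.6]),proj(c,[551.3,23.5,32]))
save("near",np.hstack([cv2.resize(c["color"][y:y+60,x:x+60],(400,400),interpolation=cv2.INTER_CUBIC) for c,x,y in((s,300,165),(t,290,165))]))
E
```

```text
time: 22.48
tool_pos: [552.0, 23.4, 322.2]
tcp_rot: [-3.141, 0.003, 3.132]
contact_force: [1.1, -0.2, -1.9]
grip_width: 27.7
finger_force: 30.0
T [551.2  23.5] d [ 0.0006  0.0001 -0.0758] spin -0.001 pos [552.   23.4 322.2] rpy [-3.141e+00  3.000e-03  3.132e+00] F [ 1.1 -0.2 -1.9] q [-0.1   0.47  1.57 -0.    1.1  -1.66] 22.4833
tip [(array([185. , 199.3]), 0.56, array([518.8, 430.9,  32. ]))]
mark [(array([365.9, 259. ]), 0.72, array([ 359.9, -140.2,   32. ]))]
[[315.51266973 194.12067307]] [[315.62196876 195.52993745]]
tip []
mark [(array([228. , 180.3]), 0.8, array([285.6, 198.5,  32. ])), (array([333.5, 195.4]), 0.63, array([551.1,  27.4,  32. ])), (array([283.2, 253.3]), 0.58, array([ 357.8, -163.6,   32. ]))]
[[334.30954418 191.05478948]] [[334.03149369 196.12568817]]
```

View pics/near.png

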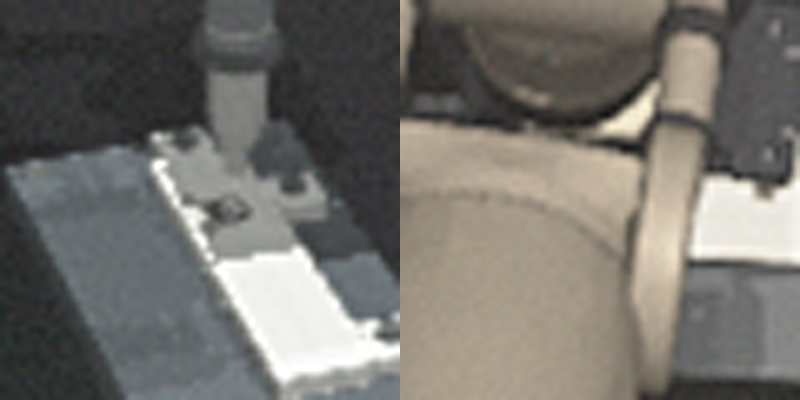

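Side view: the tip is at crop (236,175), directly above the ring at (231,208), within 2 mm. Pressing slowly, judging by force.

```bash
python3 -m inch '[[0.001,0,0.005,0,0],[0.001,0,0.009,0,0],[0.001,0,0.012,0,0],[0.001,0,0.014,0,0],[0.001,0,0.014,0,0],[0.001,0,0.014,0,0]]';python3 -m inch '[[0,0,0.001,0,0],[0,0,0.002,0,0],[0,0,0.003,0,0],[0,0,0.004,0,0],[0,0,0.004,0,0],[0,0,0.004,0,0]]'; python3 go.py w 551.3 23.5 220
```

```text
time: 23.28
tool_pos: [550.5, 24.1, 306.5]
tcp_rot: [3.141, -0.0, 3.133]
contact_force: [-0.1, -0.2, -2.7]
grip_width: 27.6
finger_force: 30.0
time: 23.78
tool_pos: [550.6, 24.0, 303.1]
tcp_rot: [3.142, 0.001, 3.133]
contact_force: [0.8, 0.1, 1.6]
grip_width: 27.9
finger_force: 30.0
T [551.3  23.5] d [-0.0008 -0.0005 -0.0949] spin 0.0 pos [550.6  24.  303.1] rpy [3.142e+00 1.000e-03 3.133e+00] F [0.8 0.1 1.6] q [-0.1   0.49  1.59  0.    1.06 -1.66] 23.7833
```

```bash
python3 -m inch '[[0,0,0.001,0,0],[0,0,0.002,0,0],[0,0,0.003,0,0],[0,0,0.0035,0,0],[0,0,0.0035,0,0],[0,0,0.0035,0,0],[0,0,0.0035,0,0]]'; python3 go.py w 551.3 23.5 220
```

```text
time: 24.37
tool_pos: [550.7, 24.0, 299.6]
tcp_rot: [-3.142, 0.001, 3.133]
contact_force: [-1.3, 0.3, 5.3]
grip_width: 27.6
finger_force: 30.0
T [551.3  23.5] d [-0.0007 -0.0005 -0.0984] spin 0.0 pos [550.7  24.  299.6] rpy [-3.142e+00  1.000e-03  3.133e+00] F [-1.3  0.3  5.3] q [-0.1   0.49  1.6   0.    1.05 -1.66] 24.3667
```

```bash
python3 -m inch '[[0,0,0,0,0],[0,0,0,0,0],[0,0,0,0,0],[0,0,0,0,0]]'; python3 - <<'E'
from h import *
s=capture("side");p=get_obs()["tool_pos"]
im=cv2.resize(s["color"][160:220,295:375],(800,600),interpolation=cv2.INTER_CUBIC)
P=[551.1,-11.9,-.009]
from fit import place,BAR
q=((proj(s,place(BAR,P,20)[1::2])-[295,160]+.5)*10).astype(int);cv2.polylines(im,[cv2.convexHull(q)],True,(255,0,0),1)
save("fin",im); print(p,proj(s,[551.3,23.5,32]))
E
```

```text
time: 24.7
tool_pos: [550.7, 24.0, 299.6]
tcp_rot: [3.142, 0.001, 3.133]
contact_force: [0.6, 0.3, 5.3]
grip_width: 27.1
finger_force: 30.0
[550.64399035  24.04683137 299.63414478] [[334.03149369 196.12568817]]
```

View pics/fin.png

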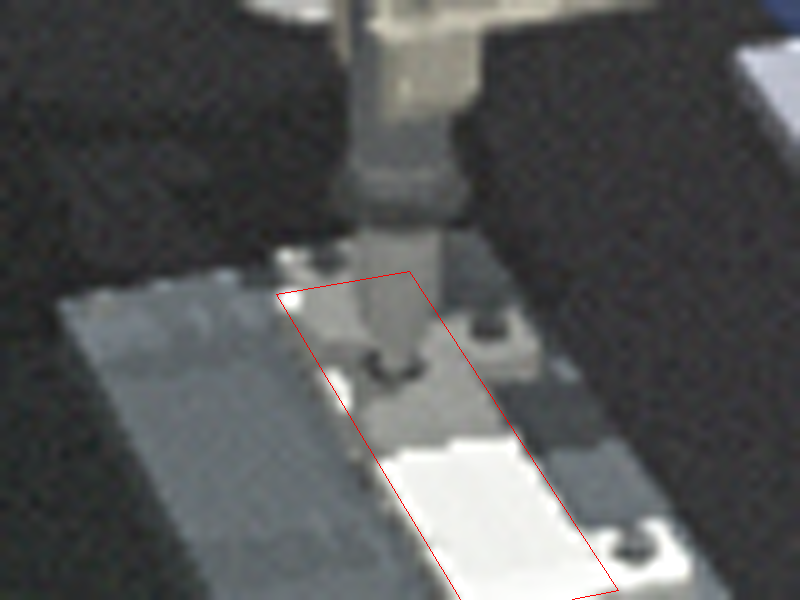

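The tip is in the ring at crop (393,365), with the bar on its home outline, the probe upright and about 8 N on the bar. Handing in.

```bash
python3 -c "
from plant import *
print(close_job())"
```

```text
the job is handed in; nothing more can be done
None
```

I handed the job in at about 25 s with the bar home against all three stops and the probe held upright in the ring, at about 8 N and with its nose roughly 6 mm in by the force and arm height; the hand-in call gave no verdict.

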